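# Push the paper roll up the printer loading ramp to its stop

## Robot

A 6-joint arm with a two-finger parallel gripper is mounted at the origin on a cart in front of the work surface, level with it; the furniture and walls round the work are solid. World frame = base frame: x ahead of the robot, y to its left, z up, the work surface at z = 0. Lengths are in m, angles in degrees, forces in N, time in s.
With the tool pointing down it reaches from about 0.25 to 0.725 m from the base axis. Payload 9.7 kg.
Tool frame: the origin (TCP) lies midway between the tips of the shut fingers; the grasp point (between the pads) lies 19 mm behind it (bot.hold_point_z is the distance from the TCP to the grasp point, in m); z points along the fingers, y is the line along which they close (so a half turn about z gives the same grasp; the last joint's range is limited). The gripper opens to 85 mm and grips with 20 to 120 N. Pads are 22 mm wide; open, the fingers measure 114 mm over their backs; the gripper's body (76 mm by 85 mm) begins 54 mm behind the grasp point. The pads swing forward as they close: fully open they stand 13 mm farther back than shut.
Start: joints at [-63.999, 4.979, 10.078, 95.1, 0, 90], TCP at [0.241, -0.494, 0.231] pointing down, gripper open.
Joint ranges: [-179.16, 179.16], [-48.56, 103.87], [-65.8, 70.77], [-126.05, 130.52], [-82.76, 87.17], [-180, 180]. Speed limits (degrees/s): [127.2, 127.2, 147.25, 180, 180, 180].

## Interface

Orientations are given as [roll, pitch, yaw] about the fixed x, y, z axes, in that order (R = Rz(yaw) Ry(pitch) Rx(roll)).
In Python, from workcell import bot gives the robot as it stands.
- The arm moves only by the tool play_rows, never from a script. Its argument "steps" is a list that holds one entry, the list of rows, each a list of 4 numbers: the shift along the tool's x, y, z in m, then the turn about the tool's z in rad. In form: [[[tx, ty, tz, yaw], ...]]. A call has exactly 5 rows; each row shifts and turns the commanded pose from where the row before left it, along the tool's axes as they then stand; what a row does not reach is not made up. A row lasts 1/12 s, in which the tool goes at most 41.7 mm and 7.16 degrees, less where a joint would pass 70% of its speed; a pose out of reach is approached as far as the arm can. A call is refused whole if a number of a shift passes 0.0417 or a number of a turn 0.125, either way. A call with a gripper value outside its range is refused whole. "gripper" is the finger opening in m, from 0 to 0.0854, set as the call begins (left out, the last holds). The fingers move at their own pace and stop on an object; "squeeze" is the grip in N (left out, the last holds). Time passes only in rows, so rows that do not move let the fingers close, or fill a call up. It gives the time, the measured TCP pose, the force, the opening and the grip force at its end, in the units of the state.
- bot.get_obs(): the state, without advancing time (a new reading comes with each control period).
- bot.camera(name): name is "scene" or "side" or "wrist"; returns a dict with "img" (420x560x3 uint8, blue, green, red), "vfov" (degrees; the focal length in pixels is half the picture's height over the tangent of half this angle, whatever the lens; pixels are square), "cx", "cy" (the principal point, pixels), "D" ([k1, k2, p1, p2, k3] as OpenCV has them; the pictures are not rectified), "xyz" and "attitude" of the camera in the world. Camera axes: x right, y down, z forward; pixel columns grow to the right and rows downward; lengths in m; the calibration is good to about 2 mm. A picture is of the moment at which its call begins. There is no depth.
- bot.job_done(): hands the job in; it is judged then, once.
The state is a dict: "time": time; "q": joint angles; "qd": joint speeds; "joint_efforts": joint torques, N m; "ee_pos": TCP position; "tcp_rot": TCP orientation; "wrist_force": force on the tool from outside, world axes, zero at the start; "torque": the same for the moment, N m; "opening": finger opening in m; "grasp_force": force on a finger pad.
Only numpy, scipy, OpenCV 4.12 (cv2) and the standard library are available. Lean on these libraries where they do the work, as an engineer would, in place of code of your own. Each camera call takes 0.05 s, during which the arm holds its last target. There are 200 camera calls.

## Task

Load the paper roll for the analyser's printer: with a fingertip or the outside of the fingers, push the roll lying on the low end of the loading ramp up the slope, over the crest and home against the stop, then leave it there and draw back. Push it slowly and gently and keep behind it all the way, so that on the slope it never rolls back or runs away from the finger; do not lift or carry it. Leave the other things on the worktop alone.

Things in the scene. Friction and masses are not known exactly. Their poses are not given: they have to be found in the camera images.
- roll: white roll of printer paper, a solid cylinder 50 mm in diameter and 57 mm long (about 0.08 to 0.15 kg), that lies with its axis across the ramp on the level bed at the ramp's low end and rolls freely. Origin at the centre of the cylinder; its own x axis is the cylinder's axis; its y and z axes turn as it rolls.
- ramp: fixed grey loading ramp, 300 x 71 mm, along the front edge of the worktop, low end to the robot's right. Origin on the worktop under its middle; own y points uphill, x across (away from the robot), z up; mm below are in this frame. Floor 61 mm wide between side rails 14 mm above it; the smooth paper (friction about 0.3 on ramp and finger alike) rolls up it under a push of about 1 N
- foot (a point): point on the ramp's floor where the slope begins, at y = -60 mm, 6 mm above the worktop. From here down to y = -150 mm the floor is a level bed of the same height, on which the roll starts, its centre then 31 mm above the worktop; a lip 14 mm high (from the worktop) closes its end at y = -153 mm. Axes as the ramp's
- crest (a point): point on the ramp's floor at the crest, y = +75 mm, 26 mm above the worktop. From the foot the floor climbs evenly to it (8.4 degrees); the roll's centre passes about 51 mm above the worktop here. Past it the floor falls a little (12 degrees) to the stop, so that the roll stays there by itself. Axes as the ramp's
- seat (a point): point fixed to the ramp where the roll's centre lies when it is home against the stop: y = +95 mm, 47 mm above the worktop, mid-width. The stop is an upright wall, its face at y = +120 mm and its top 62 mm above the worktop. Axes as the ramp's
- tape: flat-lying roll of tape, 75 mm across, 19 mm high, to the right of the ramp's low end; a bystander. Origin at the centre of its underside.
- timer: small white bench timer, 66 x 62 x 22 mm, to the left of the ramp's high end; a bystander. Origin at the centre of its underside.
- dropper: upright dropper bottle with a pointed cap, 37 mm across and 100 mm tall, right of and beyond the ramp; a bystander. Origin at the centre of its underside, z axis up.
Things that resemble listed ones, but are neither listed nor needed, are in the scene too. Of the things that look like the roll, the smaller one is meant.

How it is judged:
By the outcome, as a careful person would: the job done as asked, in the order asked, and still so for the second after the job is handed in, with the robot touching nothing.
It also fails if it takes over 45 s, if anything falls off the work surface, if the arm or the gripper's body presses on something with over 40 N, if the wrist force passes 120 N, or if a joint passes its speed limit or range.

## Working session

There is one attempt and no reset: what is moved stays moved. The work goes in short steps, Python scripts to look and compute and a tool call to move; the robot and the scene stay as the last step left them, time stands still between calls to the robot, and variables do not carry over. Pictures are saved under pics/ and viewed, at most 10 in all, crops included, and the job is handed in when it is done.

Besides the shell and the picture viewer there is one more tool, called by a JSON object that holds its "api" and its "payload", one argument or row to a line. play_rows: Moves the arm, as the interface text tells. Its arguments: {"type":"object","properties":{"steps":{"type":"array","items":{"type":"array","items":{"type":"array","items":{"type":"number"}}}},"gripper":{"type":"number"},"squeeze":{"type":"number"}},"required":["steps"]}

```bash
mkdir -p pics; cat > h.py <<'E'
import numpy as np,cv2
from workcell import bot
from scipy.spatial.transform import Rotation as R
def cam(n):
    c=bot.camera(n); f=210/np.tan(np.radians(c['vfov'])/2)
    c['K']=np.array([[f,0,c['cx']],[0,f,c['cy']],[0,0,1.]]); c['R']=R.from_euler('xyz',c['attitude'],degrees=True).as_matrix(); return c
def onplane(c,uv,z):
    p=cv2.undistortPoints(np.array(uv,float).reshape(-1,1,2),c['K'],np.array(c['D'],float)).reshape(-1,2)
    d=np.c_[p,np.ones(len(p))]@c['R'].T; o=np.array(c['xyz']); return o+d*((z-o[2])/d[:,2])[:,None]
def proj(c,P):
    r=c['R'].T; return cv2.projectPoints(np.array(P,float).reshape(-1,3),cv2.Rodrigues(r)[0],-r@np.array(c['xyz']),c['K'],np.array(c['D'],float))[0].reshape(-1,2)
E
python3 - <<'E'
from h import *
for n in ('scene','side'):
    c=cam(n); cv2.imwrite(f'pics/{n}0.png',c['img']); print(n,c['xyz'],c['attitude'],c['vfov'])
print(bot.get_obs())
E
```

```text
scene [-0.25368762  0.45350959  1.22546085] [-140.8070946     0.96955325 -125.70127826] 42.455112270169785
side [ 0.16148032 -0.90611655  0.77824162] [-1.29488921e+02  4.48404336e-02 -2.50265346e+01] 55.65162804093722
{'time': 0.1, 'q': array([-6.39997209e+01,  5.00766534e+00,  1.00380061e+01,  9.51011633e+01,
       -6.79048023e-04,  9.00008939e+01]), 'qd': array([-0.05689348, -0.1027986 ,  0.13694605,  0.02726681, -0.05591866,
       -0.01277206]), 'joint_efforts': array([ 7.59094510e-04, -5.21563411e+01,  4.65652978e+01,  1.59761152e-02,
        9.14026486e-05,  2.56054165e-05]), 'ee_pos': array([ 0.24100526, -0.4941356 ,  0.23064785]), 'tcp_rot': array([-1.79929177e+02,  6.80152403e-04,  2.59993860e+01]), 'wrist_force': array([ 0.38577715,  0.48301731, -0.05609415]), 'torque': array([-0.01329961, -0.04651157, -0.0551839 ]), 'grasp_force': 0.0, 'opening': 0.08552874746269327}
```

View pics/scene0.png

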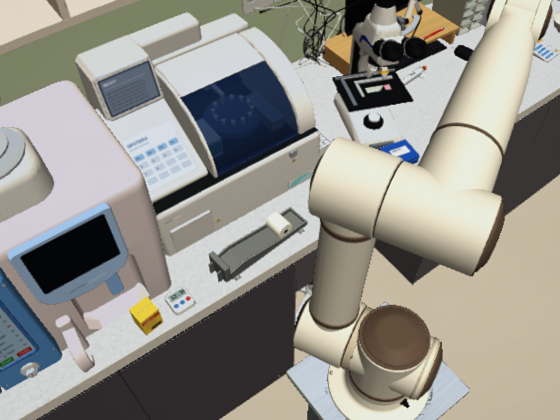

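View pics/side0.png

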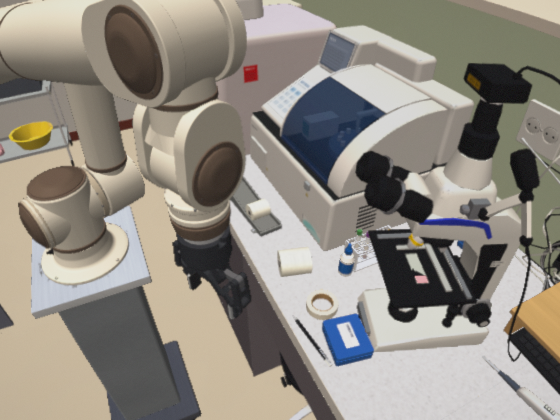

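The scene view shows the ramp from about (218,265) to (305,215), with its stop at the lower left. Two white rolls are visible. One lies on the ramp's bed at scene (278,225) / side (259,209). The other, larger, lies on the worktop at side (296,261). The one on the ramp is smaller and on the bed, so it fits; I'll confirm it in an enlarged crop.

```bash
python3 - <<'E'
from h import *
a=cv2.imread('pics/scene0.png')[195:285,195:320]; b=cv2.imread('pics/side0.png')[165:285,220:345]
a=cv2.resize(a,None,fx=6,fy=6,interpolation=cv2.INTER_CUBIC)[:300*2]; b=cv2.resize(b,None,fx=4,fy=4)
cv2.imwrite('pics/cropA.png',a[:, :750]); 
cv2.imwrite('pics/cropB.png',b)
E
```

```text
(no output)
```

View pics/cropA.png

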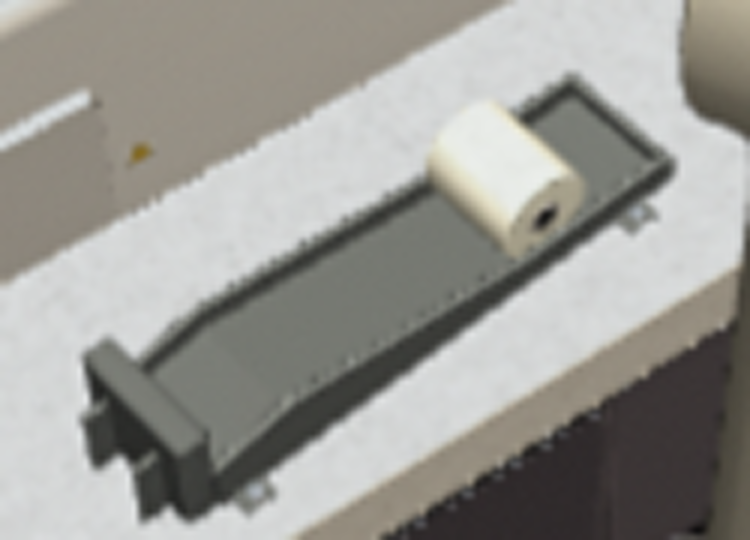

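View pics/cropB.png

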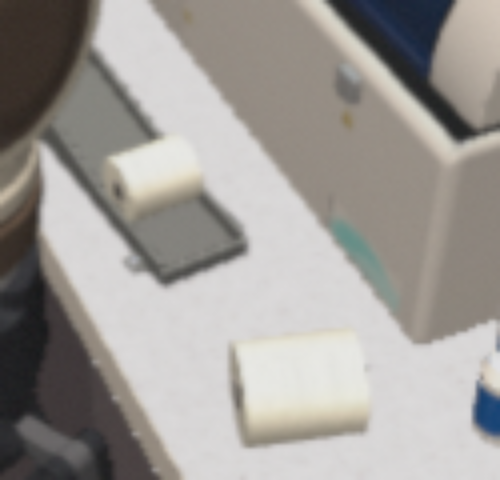

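The roll on the ramp (crop A about (505,180)) is the smaller one and lies on the bed. The bigger one stands on the bare worktop. Next I locate the ramp and roll by rays.

```bash
python3 - <<'E'
from h import *
s=cam('scene'); d=cam('side')
A=lambda p:np.array(p)/6+[195-.4,195-.4]; B=lambda p:np.array(p)/4+[220-.4,165-.4]
f=lambda n,c,p,z:print(n,onplane(c,[p],z)[0].round(4))
f('low far',s,A([573,75]),.017); f('low near',s,A([672,158]),.017)
f('stop far',s,A([108,340]),.062); f('stop near',s,A([210,432]),.062)
f('side low near',d,B([165,278]),.017); f('side low far',d,B([243,238]),.017)
f('roll near end centre scene',s,A([545,215]),.031)
f('roll near end side',d,B([117,188]),.031)
f('floor mid crest near',s,A([290,400]),.04);f('crest far',s,A([205,305]),.04)
E
```

```text
low far [ 0.5337 -0.1397  0.017 ]
low near [ 0.4655 -0.147   0.017 ]
stop far [0.5053 0.1345 0.062 ]
stop near [0.4388 0.1242 0.062 ]
side low near [ 0.4652 -0.1556  0.017 ]
side low far [ 0.5324 -0.141   0.017 ]
roll near end centre scene [ 0.4657 -0.0729  0.031 ]
roll near end side [ 0.4658 -0.0667  0.031 ]
floor mid crest near [0.4452 0.0806 0.04  ]
crest far [0.5101 0.0833 0.04  ]
```

Ramp: origin about (0.484, 0.009), yaw about 5.7°. The roll's centre is at ramp y of about −77 mm. I turn the tool so that its x points uphill, with the fingers shut, and go above the bed behind the roll.

{"api": "play_rows", "payload": {
  "steps": [
    [[0,0,0,-0.1216],[0,0,0,-0.1216],[0,0,0,-0.1216],[0,0,0,-0.1216],[0,0,0,-0.1216]]
  ],
  "gripper": 0
}}

```text
time: 0.62
ee_pos: [0.2411, -0.4943, 0.2311]
tcp_rot: [-180.0, -0.0, 61.2]
wrist_force: [0.2, 0.0, 0.3]
opening: 0.026
grasp_force: 0.0
```

{"api": "play_rows", "payload": {
  "steps": [
    [[0,0,0,-0.1216],[0,0,0,-0.1216],[0,0,0,-0.1216],[0,0,0,-0.1216],[0,0,0,-0.1216]]
  ]
}}

```text
time: 1.03
ee_pos: [0.2411, -0.4942, 0.231]
tcp_rot: [-180.0, -0.0, 96.0]
wrist_force: [-0.4, 0.7, 0.3]
opening: -0.0002
grasp_force: 0.0
```

{"api": "play_rows", "payload": {
  "steps": [
    [[0.0234,0.0195,0,0],[0.0234,0.0195,0,0],[0.0234,0.0195,0,0],[0.0234,0.0195,0,0],[0.0234,0.0195,0,0]]
  ]
}}

```text
time: 1.45
ee_pos: [0.327, -0.367, 0.2311]
tcp_rot: [-180.0, -0.0, 95.6]
wrist_force: [0.1, -1.0, 0.3]
opening: 0.0
grasp_force: 0.0
```

{"api": "play_rows", "payload": {
  "steps": [
    [[0.0234,0.0195,0,0],[0.0234,0.0195,0,0],[0.0234,0.0195,0,0],[0.0234,0.0195,0,0],[0.0234,0.0195,0,0]]
  ]
}}

```text
time: 1.87
ee_pos: [0.4126, -0.2408, 0.2313]
tcp_rot: [180.0, 0.0, 95.7]
wrist_force: [0.2, -0.6, -0.9]
opening: -0.0002
grasp_force: 0.0
```

{"api": "play_rows", "payload": {
  "steps": [
    [[0.0233,0.0192,0,0],[0.0233,0.0192,0,0],[0.0233,0.0192,0,0],[0.0233,0.0192,0,0],[0.0233,0.0192,0,0]]
  ]
}}

```text
time: 2.28
ee_pos: [0.4966, -0.1153, 0.2312]
tcp_rot: [-180.0, 0.0, 95.7]
wrist_force: [0.4, 0.1, -0.2]
opening: 0.0001
grasp_force: 0.0
```

{"api": "play_rows", "payload": {
  "steps": [
    [[0,0,0.02,0],[0,0,0.02,0],[0,0,0.02,0],[0,0,0.02,0],[0,0,0.02,0]]
  ]
}}

```text
time: 2.7
ee_pos: [0.4959, -0.1166, 0.1302]
tcp_rot: [-180.0, -0.0, 95.7]
wrist_force: [0.9, 0.2, -0.3]
opening: 0.0003
grasp_force: 0.0
```

```bash
python3 - <<'E'
from h import *
o=bot.get_obs(); print(o['ee_pos'],o['wrist_force'])
w=cam('wrist'); s=cam('scene'); d=cam('side')
print(w['xyz'],w['attitude'])
cv2.imwrite('pics/w1.png',w['img']); 
P=[o['ee_pos']]; print(proj(s,P),proj(d,P),proj(w,P))
a=cv2.resize(s['img'][150:290,190:330],(560,560)); b=cv2.resize(d['img'][165:285,200:320],(240,240))
m=np.zeros((560,800,3),np.uint8); m[:,:560]=a; m[:240,560:]=b; cv2.imwrite('pics/m1.png',m)
np.savez('pics/w1.npz',K=w['K'],D=w['D'],R=w['R'],xyz=w['xyz'])
E
```

```text
[ 0.49591029 -0.11658836  0.1301506 ] [ 0.92692336  0.18111441 -0.2808824 ]
[ 0.48968112 -0.05138818  0.27246118] [1.64926716e+02 6.21918369e-02 5.68141720e+00]
[[291.80326681 193.11364558]] [[264.52995985 191.20018845]] [[279.28964925 278.6921722 ]]
```

View pics/w1.png

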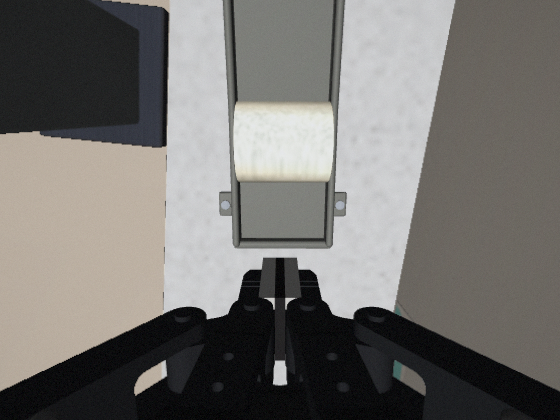

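View pics/m1.png

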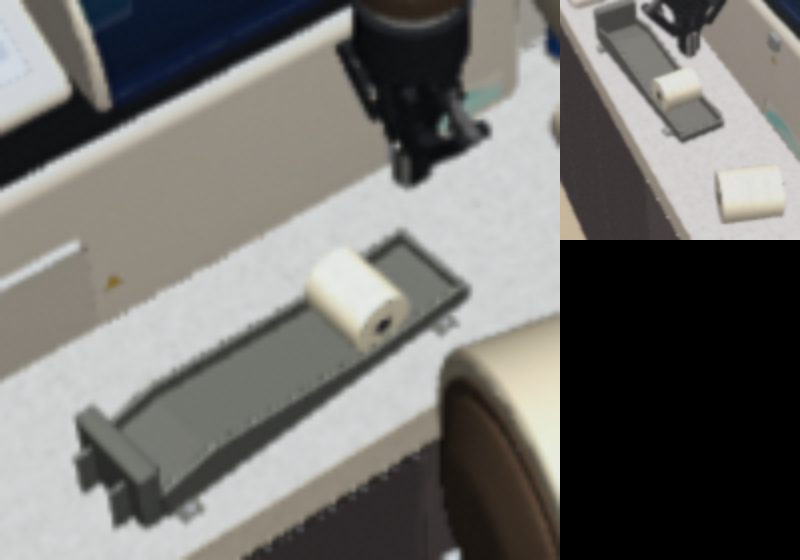

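The wrist view shows the lip corners at (236,246) and (331,246), and the roll spans rows 102 to 181 and columns 234 to 333. The ramp is aligned with the tool's x. I cast these points onto planes to check the clearance behind the roll.

```bash
python3 - <<'E'
from h import *
c=dict(np.load('pics/w1.npz'))
t=np.array([.4959,-.1166]);a=np.radians(5.7);u=np.array([-np.sin(a),np.cos(a)]);v=np.array([np.cos(a),np.sin(a)])
def f(n,p,z):
    q=onplane(c,[p],z)[0][:2]; d=q-np.array([.484,.009]); e=q-t
    print(n,q.round(4),'ramp y,x',(d@u).round(4),(d@v).round(4),'rel tcp',(e@u).round(4),(e@v).round(4))
f('lip inner',[283,239],.014);f('lip L',[236,246],.014);f('lip R',[331,246],.014)
f('roll low',[283,181],.036);f('roll top edge',[283,102],.045)
f('rail L up',[228,30],.03);f('rail R up',[339,30],.03)
# roll centre: bisector of tangent rays in the y-z plane at camera
o=c['xyz'];P=[onplane(c,[[283,r]],.0)[0]-o for r in(181,102)]
b=sum(p/np.linalg.norm(p) for p in P);q=o+b*(.031-o[2])/b[2];e=q[:2]-t;print('roll centre',q,(e@u),(e@v),(q[:2]-[.484,.009])@u)
E
```

```text
lip inner [ 0.5006 -0.1387] ramp y,x -0.1486 0.0018 rel tcp -0.0225 0.0025
lip L [ 0.4673 -0.1474] ramp y,x -0.154 -0.0321 rel tcp -0.0278 -0.0315
lip R [ 0.5357 -0.1406] ramp y,x -0.154 0.0365 rel tcp -0.0278 0.0372
roll low [ 0.4957 -0.0929] ramp y,x -0.1025 0.0016 rel tcp 0.0236 0.0022
roll top edge [ 0.4909 -0.0455] ramp y,x -0.055 0.0014 rel tcp 0.0712 0.002
rail L up [ 0.4548 -0.0083] ramp y,x -0.0143 -0.0307 rel tcp 0.1118 -0.0301
rail R up [ 0.5194 -0.0019] ramp y,x -0.0144 0.0342 rel tcp 0.1118 0.0348
roll centre [ 0.49338125 -0.06927781  0.031     ] 0.047338369124718525 0.0021937334447756827 -0.0788225154843608
```

{"api": "play_rows", "payload": {
  "steps": [
    [[0,0.0005,0.0145,0],[0,0.0005,0.0145,0],[0,0.0005,0.0145,0],[0,0.0005,0.0145,0],[0,0.0002,0.0145,0]]
  ]
}}

```text
time: 3.27
ee_pos: [0.4992, -0.1168, 0.0601]
tcp_rot: [179.9, 0.0, 95.7]
wrist_force: [-0.1, -0.3, -0.8]
opening: 0.0001
grasp_force: 0.0
```

{"api": "play_rows", "payload": {
  "steps": [
    [[0,0,0.01,0],[0,0,0.01,0],[0,0,0.008,0],[0,0,0.006,0],[0,0,0.002,0]]
  ]
}}

```text
time: 3.68
ee_pos: [0.498, -0.1165, 0.0222]
tcp_rot: [-180.0, -0.0, 95.7]
wrist_force: [0.4, -0.6, -0.8]
opening: -0.0
grasp_force: 0.0
```

{"api": "play_rows", "payload": {
  "steps": [
    [[0.0012,0,0,0],[0.0012,0,0,0],[0.0012,0,0,0],[0.0012,0,0,0],[0.0012,0,0,0]]
  ]
}}

```text
time: 4.1
ee_pos: [0.4979, -0.1105, 0.0232]
tcp_rot: [180.0, 0.0, 95.7]
wrist_force: [-0.1, 0.9, 0.3]
opening: -0.0001
grasp_force: 0.0
```

{"api": "play_rows", "payload": {
  "steps": [
    [[0.001,0,0,0],[0.001,0,0,0],[0.001,0,0,0],[0.001,0,0,0],[0.001,0,0,0]]
  ]
}}

```text
time: 4.52
ee_pos: [0.4971, -0.1055, 0.0228]
tcp_rot: [180.0, -0.0, 95.7]
wrist_force: [-0.0, 0.8, 0.3]
opening: -0.0
grasp_force: 0.0
```

{"api": "play_rows", "payload": {
  "steps": [
    [[0.001,0,0,0],[0.001,0,0,0],[0.001,0,0,0],[0.001,0,0,0],[0.001,0,0,0]]
  ]
}}

```text
time: 4.93
ee_pos: [0.4966, -0.1005, 0.0228]
tcp_rot: [180.0, -0.0, 95.7]
wrist_force: [-0.5, 0.7, -1.0]
opening: 0.0004
grasp_force: 0.0
```

```bash
cat > roll.py <<'E'
from h import *
import sys
w=cam('wrist'); o=bot.get_obs(); z=float(sys.argv[1])
a=np.radians(5.7);u=np.array([-np.sin(a),np.cos(a)]);v=np.array([np.cos(a),np.sin(a)]);O=np.array([.484,.009])
m=(w['img'].min(2)>165).astype(np.uint8); hsv=cv2.cvtColor(w['img'],cv2.COLOR_BGR2HSV)
# seen in the wrist image: print the warm white run along the middle column
for col in (270,283,296):
    r=w['img'][:,col].astype(int); k=np.where(r[:,2]>170)[0]; k=k[k<300]; print(col,k.min() if len(k) else None,k.max() if len(k) else None,len(k))
d=o['ee_pos'][:2]-O; print('tcp ramp y,x,z',d@u,d@v,o['ee_pos'][2],o['wrist_force'])
k=np.where(w['img'][:300,283,2]>170)[0]
c=w;Pr=[onplane(c,[[283,r]],.0)[0]-c['xyz'] for r in(k.max(),k.min())]
b=sum(p/np.linalg.norm(p) for p in Pr);q=c['xyz']+b*(z-c['xyz'][2])/b[2];print('roll y (if both edges seen)',(q[:2]-O)@u)
p=onplane(c,[[283,k.min()]],z)[0]
# from the uphill tangent only
rd=Pr[1]/np.linalg.norm(Pr[1]); up=np.array([*u,0]); 
ry,rz=rd@up,rd[2]; n=np.hypot(ry,rz); oy=(np.array(c['xyz'])[:2]-O)@u; print('roll y from uphill edge',oy+ry/rz*(z-c['xyz'][2])-.025*n/abs(rz))
cv2.imwrite(sys.argv[2],w['img'])
E
python3 roll.py .031 pics/w2.png
```

```text
270 139 299 127
283 138 263 126
296 138 263 126
tcp ramp y,x,z -0.11012341588494531 0.001704013878406057 0.022777446190921216 [-0.34758218  0.80826876 -0.97534462]
roll y (if both edges seen) -0.07581325581932999
roll y from uphill edge -0.07844279363435636
```

View pics/w2.png

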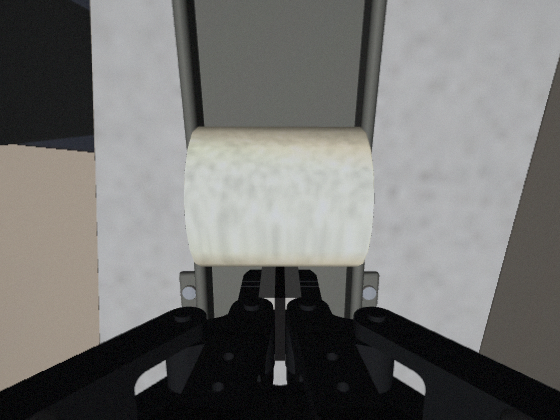

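The roll is square in the channel (columns 186–373, rows 127–265), with the finger just at its lower side. I start pushing.

{"api": "play_rows", "payload": {
  "steps": [
    [[0.001,0,0,0],[0.001,0,0,0],[0.001,0,0,0],[0.001,0,0,0],[0.001,0,0,0]]
  ]
}}

```text
time: 5.4
ee_pos: [0.4961, -0.0956, 0.0228]
tcp_rot: [180.0, 0.0, 95.7]
wrist_force: [0.3, -0.6, -0.2]
opening: -0.0001
grasp_force: 0.0
```

{"api": "play_rows", "payload": {
  "steps": [
    [[0.001,0,0,0],[0.001,0,0,0],[0.001,0,0,0],[0.001,0,0,0],[0.001,0,0,0]]
  ]
}}

```text
time: 5.82
ee_pos: [0.4956, -0.0906, 0.0228]
tcp_rot: [-180.0, -0.0, 95.7]
wrist_force: [-0.1, -0.3, 0.2]
opening: -0.0003
grasp_force: 0.0
```

```bash
sed -i 's/>170/>150/g' roll.py; python3 roll.py .031 pics/w3.png
```

```text
270 133 299 134
283 133 264 132
296 133 264 132
tcp ramp y,x,z -0.10013874601561967 0.0017129059006697755 0.0227758065273225 [ 0.40481568 -0.30167031 -0.19145391]
roll y (if both edges seen) -0.06510012989872623
roll y from uphill edge -0.06671904403062473
```

In contact: the roll moves with the finger, centre 35 mm ahead of the TCP. Now up the slope, raising the tip with it.

{"api": "play_rows", "payload": {
  "steps": [
    [[0.0011,0,0,0],[0.0011,0,0,0],[0.0011,0,-0.0001,0],[0.0011,0,-0.0002,0],[0.0011,0,-0.0002,0]]
  ]
}}

```text
time: 6.28
ee_pos: [0.4951, -0.0851, 0.0233]
tcp_rot: [180.0, 0.0, 95.7]
wrist_force: [0.1, -0.4, 0.1]
opening: 0.0001
grasp_force: 0.2
```

{"api": "play_rows", "payload": {
  "steps": [
    [[0.0012,0,-0.0002,0],[0.0012,0,-0.0002,0],[0.0013,0,-0.0002,0],[0.0013,0,-0.0002,0],[0.0014,0,-0.0002,0]]
  ]
}}

```text
time: 6.7
ee_pos: [0.4944, -0.0787, 0.0243]
tcp_rot: [-180.0, -0.0, 95.7]
wrist_force: [0.1, -0.3, -0.1]
opening: -0.0002
grasp_force: 0.2
```

{"api": "play_rows", "payload": {
  "steps": [
    [[0.0015,0,-0.0002,0],[0.0015,0,-0.0002,0],[0.0015,0,-0.0002,0],[0.0015,0,-0.0002,0],[0.0015,0,-0.0002,0]]
  ]
}}

```text
time: 7.12
ee_pos: [0.4937, -0.0712, 0.0253]
tcp_rot: [-180.0, -0.0, 95.7]
wrist_force: [-0.3, -0.6, 0.5]
opening: -0.0003
grasp_force: 0.2
```

{"api": "play_rows", "payload": {
  "steps": [
    [[0.0015,0,-0.0002,0],[0.0015,0,-0.0002,0],[0.0015,0,-0.0002,0],[0.0015,0,-0.0002,0],[0.0015,0,-0.0002,0]]
  ]
}}

```text
time: 7.53
ee_pos: [0.493, -0.0638, 0.0263]
tcp_rot: [-180.0, -0.0, 95.7]
wrist_force: [0.2, -0.4, -0.7]
opening: 0.0002
grasp_force: 0.2
```

```bash
python3 roll.py .035 pics/w4.png
```

```text
270 133 299 135
283 133 264 132
296 134 265 132
tcp ramp y,x,z -0.07314111044364185 0.0016920211899399198 0.026307768057668143 [ 0.7353102   0.1369913  -0.20807915]
roll y (if both edges seen) -0.03804378483645921
roll y from uphill edge -0.03974660775659884
```

{"api": "play_rows", "payload": {
  "steps": [
    [[0.0016,0,-0.00025,0],[0.0016,0,-0.00025,0],[0.0016,0,-0.00025,0],[0.0016,0,-0.00025,0],[0.0016,0,-0.00025,0]]
  ]
}}

```text
time: 8.0
ee_pos: [0.4922, -0.0558, 0.0276]
tcp_rot: [180.0, -0.0, 95.7]
wrist_force: [0.5, -0.1, 0.5]
opening: -0.0004
grasp_force: 0.2
```

{"api": "play_rows", "payload": {
  "steps": [
    [[0.0016,0,-0.00025,0],[0.0016,0,-0.00025,0],[0.0016,0,-0.00025,0],[0.0016,0,-0.00025,0],[0.0016,0,-0.00025,0]]
  ]
}}

```text
time: 8.42
ee_pos: [0.4914, -0.0478, 0.0288]
tcp_rot: [-180.0, 0.0, 95.7]
wrist_force: [-0.2, -0.9, 0.8]
opening: -0.0003
grasp_force: 0.2
```

{"api": "play_rows", "payload": {
  "steps": [
    [[0.0016,0,-0.00025,0],[0.0016,0,-0.00025,0],[0.0016,0,-0.00025,0],[0.0016,0,-0.00025,0],[0.0016,0,-0.00025,0]]
  ]
}}

```text
time: 8.83
ee_pos: [0.4906, -0.0399, 0.0301]
tcp_rot: [180.0, 0.0, 95.7]
wrist_force: [0.4, -0.7, 0.1]
opening: 0.0001
grasp_force: 0.2
```

{"api": "play_rows", "payload": {
  "steps": [
    [[0.0016,0,-0.00025,0],[0.0016,0,-0.00025,0],[0.0016,0,-0.00025,0],[0.0016,0,-0.00025,0],[0.0016,0,-0.00025,0]]
  ]
}}

```text
time: 9.25
ee_pos: [0.4898, -0.0319, 0.0313]
tcp_rot: [-180.0, -0.0, 95.7]
wrist_force: [0.3, 0.0, -0.2]
opening: 0.0003
grasp_force: 0.2
```

{"api": "play_rows", "payload": {
  "steps": [
    [[0.0016,0,-0.00025,0],[0.0016,0,-0.00025,0],[0.0016,0,-0.00025,0],[0.0016,0,-0.00025,0],[0.0016,0,-0.00025,0]]
  ]
}}

```text
time: 9.67
ee_pos: [0.489, -0.024, 0.0326]
tcp_rot: [-180.0, 0.0, 95.7]
wrist_force: [-0.5, -1.0, -0.7]
opening: 0.0001
grasp_force: 0.2
```

{"api": "play_rows", "payload": {
  "steps": [
    [[0.0016,0,-0.00025,0],[0.0016,0,-0.00025,0],[0.0016,0,-0.00025,0],[0.0016,0,-0.00025,0],[0.0016,0,-0.00025,0]]
  ]
}}

```text
time: 10.08
ee_pos: [0.4883, -0.016, 0.0338]
tcp_rot: [180.0, -0.0, 95.7]
wrist_force: [-0.5, -0.7, -0.3]
opening: 0.0
grasp_force: 0.2
```

```bash
python3 roll.py .041 pics/w5.png
```

```text
270 132 299 135
283 133 264 132
296 132 264 133
tcp ramp y,x,z -0.025093243764603722 0.0017490684308593745 0.033856987870640065 [-0.76906822 -0.07395751  0.2118889 ]
roll y (if both edges seen) 0.009625217645734221
roll y from uphill edge 0.008185183298936853
```

Still in contact and square (edges unchanged at rows 133/264). I continue the push; the roll is at y of about +10 mm and the crest is at +75.

{"api": "play_rows", "payload": {
  "steps": [
    [[0.0016,0,-0.00023,0],[0.0016,0,-0.00023,0],[0.0016,0,-0.00023,0],[0.0016,0,-0.00023,0],[0.0016,0,-0.00023,0]]
  ]
}}

```text
time: 10.55
ee_pos: [0.4874, -0.008, 0.035]
tcp_rot: [180.0, 0.0, 95.7]
wrist_force: [-0.6, -0.7, 0.6]
opening: -0.0
grasp_force: 0.2
```

{"api": "play_rows", "payload": {
  "steps": [
    [[0.0016,0,-0.00023,0],[0.0016,0,-0.00023,0],[0.0016,0,-0.00023,0],[0.0016,0,-0.00023,0],[0.0016,0,-0.00023,0]]
  ]
}}

```text
time: 10.97
ee_pos: [0.4867, -0.0001, 0.0361]
tcp_rot: [180.0, -0.0, 95.7]
wrist_force: [-0.0, -0.0, 0.1]
opening: 0.0004
grasp_force: 0.2
```

{"api": "play_rows", "payload": {
  "steps": [
    [[0.0016,0,-0.00023,0],[0.0016,0,-0.00023,0],[0.0016,0,-0.00023,0],[0.0016,0,-0.00023,0],[0.0016,0,-0.00023,0]]
  ]
}}

```text
time: 11.38
ee_pos: [0.4859, 0.0079, 0.0373]
tcp_rot: [180.0, -0.0, 95.7]
wrist_force: [-0.0, -0.9, 0.1]
opening: -0.0002
grasp_force: 0.2
```

{"api": "play_rows", "payload": {
  "steps": [
    [[0.0016,0,-0.00023,0],[0.0016,0,-0.00023,0],[0.0016,0,-0.00023,0],[0.0016,0,-0.00023,0],[0.0016,0,-0.00023,0]]
  ]
}}

```text
time: 11.8
ee_pos: [0.4851, 0.0159, 0.0384]
tcp_rot: [-180.0, -0.0, 95.7]
wrist_force: [0.1, -0.3, -0.7]
opening: -0.0001
grasp_force: 0.2
```

{"api": "play_rows", "payload": {
  "steps": [
    [[0.0016,0,-0.00023,0],[0.0016,0,-0.00023,0],[0.0016,0,-0.00023,0],[0.0016,0,-0.00023,0],[0.0016,0,-0.00023,0]]
  ]
}}

```text
time: 12.22
ee_pos: [0.4843, 0.0238, 0.0395]
tcp_rot: [-180.0, -0.0, 95.7]
wrist_force: [-1.0, -0.7, 0.1]
opening: -0.0003
grasp_force: 0.2
```

{"api": "play_rows", "payload": {
  "steps": [
    [[0.0016,0,-0.00023,0],[0.0016,0,-0.00023,0],[0.0016,0,-0.00023,0],[0.0016,0,-0.00023,0],[0.0016,0,-0.00023,0]]
  ]
}}

```text
time: 12.63
ee_pos: [0.4835, 0.0318, 0.0407]
tcp_rot: [180.0, -0.0, 95.7]
wrist_force: [0.1, -0.3, 0.0]
opening: 0.0003
grasp_force: 0.2
```

{"api": "play_rows", "payload": {
  "steps": [
    [[0.0014,0,-0.0002,0],[0.0014,0,-0.0002,0],[0.0014,0,-0.0002,0],[0.0014,0,-0.0002,0],[0.0012,0,-0.0002,0]]
  ]
}}

```text
time: 13.05
ee_pos: [0.4828, 0.0385, 0.0417]
tcp_rot: [180.0, 0.0, 95.7]
wrist_force: [1.2, 0.2, 0.4]
opening: -0.0001
grasp_force: 0.2
```

```bash
python3 roll.py .049 pics/w6.png
```

```text
270 131 299 137
283 132 265 134
296 132 265 134
tcp ramp y,x,z 0.029633429124481126 0.0017653399476363235 0.04173195977191835 [0.65443289 0.74173189 0.41640131]
roll y (if both edges seen) 0.06442922390945534
roll y from uphill edge 0.06331981070252905
```

{"api": "play_rows", "payload": {
  "steps": [
    [[0.001,0,-0.00015,0],[0.001,0,-0.00015,0],[0.001,0,-0.00015,0],[0.001,0,-0.00015,0],[0.001,0,-0.00015,0]]
  ]
}}

```text
time: 13.52
ee_pos: [0.4823, 0.0434, 0.0424]
tcp_rot: [-180.0, -0.0, 95.7]
wrist_force: [0.0, 0.1, 1.0]
opening: 0.0
grasp_force: 0.2
```

{"api": "play_rows", "payload": {
  "steps": [
    [[0.0008,0,-0.0001,0],[0.0008,0,-0.0001,0],[0.0008,0,-0.0001,0],[0.0008,0,0,0],[0.0008,0,0,0]]
  ]
}}

```text
time: 13.93
ee_pos: [0.4819, 0.0474, 0.0428]
tcp_rot: [-180.0, -0.0, 95.7]
wrist_force: [-0.4, 0.6, -0.2]
opening: -0.0001
grasp_force: 0.0
```

{"api": "play_rows", "payload": {
  "steps": [
    [[0.0008,0,0,0],[0.0008,0,0,0],[0.0008,0,0,0],[0.0008,0,0,0],[0.0008,0,0,0]]
  ]
}}

```text
time: 14.35
ee_pos: [0.4815, 0.0514, 0.0427]
tcp_rot: [-180.0, -0.0, 95.7]
wrist_force: [-0.2, 0.4, -0.7]
opening: -0.0
grasp_force: 0.0
```

{"api": "play_rows", "payload": {
  "steps": [
    [[0.001,0,0.0001,0],[0.001,0,0.0001,0],[0.001,0,0.0001,0],[0.001,0,0.0001,0],[0.001,0,0.0001,0]]
  ]
}}

```text
time: 14.77
ee_pos: [0.4811, 0.0564, 0.0422]
tcp_rot: [180.0, 0.0, 95.7]
wrist_force: [-0.2, 0.2, -1.0]
opening: 0.0004
grasp_force: 0.0
```

{"api": "play_rows", "payload": {
  "steps": [
    [[0.001,0,0.0002,0],[0.001,0,0.0002,0],[0.001,0,0.0002,0],[0.001,0,0.0002,0],[0.001,0,0.0002,0]]
  ]
}}

```text
time: 15.18
ee_pos: [0.4806, 0.0614, 0.0412]
tcp_rot: [-180.0, -0.0, 95.7]
wrist_force: [-0.9, -0.5, -0.6]
opening: 0.0002
grasp_force: 0.0
```

```bash
python3 roll.py .047 pics/w7.png
```

```text
270 0 299 183
283 0 245 180
296 0 245 181
tcp ramp y,x,z 0.05254890627466848 0.0017519160494443124 0.04116671089370805 [0.28789991 0.64405048 0.05140465]
roll y (if both edges seen) 0.111544327866452
roll y from uphill edge 0.12702689566034947
```

View pics/w7.png

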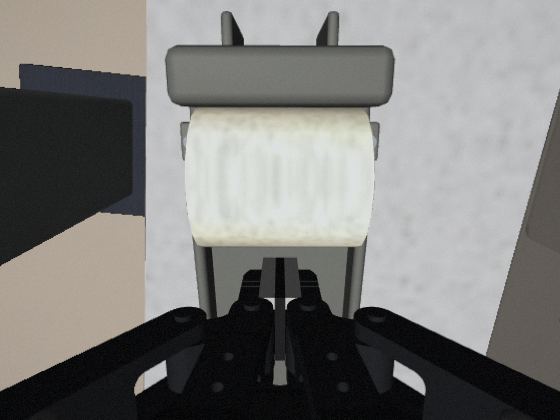

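The roll rests square against the stop (rows 108–245, stop edge at row 105), a few mm ahead of the finger. I draw back and up.

{"api": "play_rows", "payload": {
  "steps": [
    [[-0.003,0,0,0],[-0.004,0,0,0],[-0.005,0,0,0],[-0.006,0,-0.003,0],[-0.006,0,-0.006,0]]
  ]
}}

```text
time: 15.65
ee_pos: [0.4826, 0.0366, 0.05]
tcp_rot: [-179.9, 0.0, 95.7]
wrist_force: [-0.6, 0.5, 0.5]
opening: -0.0004
grasp_force: 0.0
```

{"api": "play_rows", "payload": {
  "steps": [
    [[-0.006,0,-0.015,0],[-0.006,0,-0.02,0],[-0.006,0,-0.02,0],[-0.006,0,-0.02,0],[-0.006,0,-0.02,0]]
  ]
}}

```text
time: 16.07
ee_pos: [0.4859, 0.0066, 0.1469]
tcp_rot: [180.0, 0.0, 95.6]
wrist_force: [0.3, -0.5, -0.0]
opening: 0.0001
grasp_force: 0.0
```

{"api": "play_rows", "payload": {
  "steps": [
    [[0,0,-0.01,0],[0,0,-0.005,0],[0,0,0,0],[0,0,0,0],[0,0,0,0]]
  ]
}}

```text
time: 16.48
ee_pos: [0.4854, 0.0077, 0.159]
tcp_rot: [-179.9, -0.0, 95.7]
wrist_force: [-0.4, -0.1, 0.5]
opening: -0.0001
grasp_force: 0.0
```

```bash
python3 - <<'E'
from h import *
w=cam('wrist'); s=cam('scene'); o=bot.get_obs(); print(o['ee_pos'],o['wrist_force'],o['time'])
a=np.radians(5.7);u=np.array([-np.sin(a),np.cos(a)]);v=np.array([np.cos(a),np.sin(a)])
P=[[.484+y*u[0]+x*v[0],.009+y*u[1]+x*v[1],.047] for y,x in((.095,-.0285),(.095,.0285))]
print(proj(w,P),proj(s,P))
m=np.zeros((560,800,3),np.uint8);m[:420,:560]=w['img'];m[200:,440:]=cv2.resize(s['img'][200:290,205:295],(360,360));cv2.imwrite('pics/m2.png',m)
E
```

```text
[0.48544044 0.00772982 0.15916856] [-0.47604694 -0.11981348 -0.5272716 ] 16.5833
[[232.2204249   61.00219113]
 [323.28807548  60.94116849]] [[236.12854357 263.31524131]
 [222.67634986 249.90505255]]
```

View pics/m2.png

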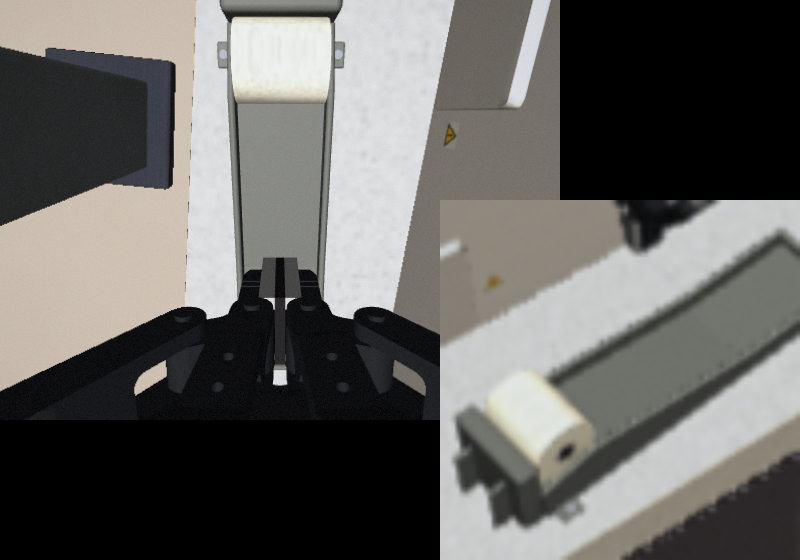

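The roll is home against the stop: it spans rows 17–103, centre about 60, and the seat projects to row 61. The gripper is clear of everything.

```bash
python3 -c "
from workcell import bot
print(bot.job_done())"
```

```text
the job is handed in; nothing more can be done
None
```

The paper roll is home against the stop: I pushed it slowly up the ramp and over the crest, where it rolled the last few millimetres by itself, then drew the arm back clear and handed the job in after about 17 s.

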